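# Open the accessory case and hold its lid up

## Task

Open the dark olive accessory case on the desk so that a colleague can take out the reference blocks: first tug the lid up by its bar handle, with the orange release still where you found it, to learn if the lid is caught. If it is caught, slide the release fully across to free it; then lift the lid by its handle to about 50 to 60 degrees and finish while holding it there still (it falls shut if let go), leaving the loose things around the case where they are.

Things in the scene. Friction and masses are not known exactly. Their poses are not given: they have to be found in the camera images.
- case: Olive case fixed to the desk, 270 (x) by 260 (y) by 75 mm; place, yaw vary. Origin: centre of underside; x from front (robot side) to hinge, y left seen from the front, z up. Front 55 mm (x -135 to -80) is a solid latch deck, top z 75 mm; behind it the box under a dark lid 8 mm thick, top z 83 mm shut. A catch inside, hidden by the shut lid, may or may not hold the lid.
- lid (a joint): Lid angle, rad: 0 shut, grows as the front edge rises, stop at 1.3. Lid 0.3 to 0.6 kg, 2 to 3.5 N to lift at the handle; falls shut from any angle when let go. If caught, it still rises freely by about 0.045 rad (8 to 9 mm at the handle), then stops hard; if not caught it rises on freely.
- lid_handle (a point): Middle of the lid's round steel bar handle, 10 mm thick, 100 mm long along the case's y, posts 46 mm either side. Shut: at case (-55, 0, 121) mm, axis 38 mm above the lid's top. It swings with the lid: 190 mm in front of and 46 mm above the hinge line when shut. Pinch it from above, fingers before and behind; the bar can turn between the fingers.
- lid_hinge (a point): Middle of the lid's hinge line, at case (135, 0, 75) mm; the line runs along the case's y.
- release (a joint): Travel of the orange release slide, m: 0 as found, 0.024 fully across, along the case's +y (to the left seen from the front). Takes 2 to 5 N, stays where it is left. Past about 16 mm it frees a caught catch, which then stays free; no other effect.
- release_top (a point): Top centre of the release's orange grip, 16 (x) by 14 (y) by 22 mm high, on the latch deck; as found at case (-108, 55, 98.5) mm. Pinch it, or push it from its -y side with shut fingers, tips a few mm above the deck.
- pen: Bystander: pen, 140 mm long along its x, 8 mm square; origin under its middle.
- ref_block: Bystander: round steel reference block, 64 mm across, 12 mm high; origin at the centre of its underside.
- mount_black: Bystander: black resin specimen mount, 30 mm across, 20 mm high; origin at the centre of its underside.
- mount_red: Bystander: dark red resin specimen mount, 30 mm across, 20 mm high; origin at the centre of its underside.
- driver: Bystander: screwdriver, 170 mm long, lying; origin under its middle.
- paste_jar: Bystander: small polishing paste jar with blue cap, 52 mm across, 45 mm high; origin at the centre of its underside.
- specimen_tray: Bystander: white open tray, 130 by 100 by 30 mm high; origin at the centre of its underside.

How it is judged:
On the way, in this order (a step that is already met when the one before it is completed fails the run):
1. the lid was tugged up at least 0.03 rad by the gripper while the release was still at its start (value of joint lid above 0.03 rad and value of joint release below 0.004 m and contact force between the fingers and lid above 0.5 N), for 0.1 s.
2. the lid is raised past 0.6 rad (value of joint lid above 0.6 rad), for 0.1 s.
At the end, for the whole second after the job is handed in: The gripper's fingers are holding the lid up (contact force above 0.5 N), still, at 0.75 to 1.2 rad (43 to 69 degrees); the release is either as found (within 4 mm) or fully across (past 18 mm of its 24 mm); each loose thing is within 30 mm of its start (value of joint lid between 0.75 and 1.2 rad and velocity of joint lid between -0.1 and 0.1 rad/s and contact force between the fingers and lid above 0.5 N and (value of joint release below 0.004 m or value of joint release above 0.018 m) and distance of each of pen, ref_block, mount_black, mount_red, driver, paste_jar, specimen_tray from where it was at the start of the episode below 0.03 m); the arm keeps its last pose, push and grip.
It fails at once if a loose thing is knocked more than 50 mm away (distance of any of pen, ref_block, mount_black, mount_red, driver, paste_jar, specimen_tray from where it was at the start of the episode above 0.05 m).
It also fails if it takes over 56 s, if anything falls off the work surface, if the arm or the gripper's body presses on something with over 40 N, if the wrist force passes 120 N, or if a joint passes its speed limit or range.

## Robot

A 6-joint arm with a two-finger parallel gripper is mounted at the origin on the work surface. World frame = base frame: x ahead of the robot, y to its left, z up, the work surface at z = 0. Lengths are in m, angles in rad, forces in N, time in s.
With the tool pointing down it reaches from about 0.375 to 0.975 m from the base axis. Payload 3.8 kg.
Tool frame: the origin (TCP) lies between the finger pads; the fingertips stand 17 mm ahead of it and the grasp point (between the pads) lies 2 mm behind it (bot.tip_extent is the z of the fingertips in the tool frame, in m); z points along the fingers, y is the line along which they close (so a half turn about z gives the same grasp; the last joint's range is limited). The gripper opens to 88 mm and grips with 3 to 60 N. Pads are 18 mm wide; open, the fingers measure 123 mm over their backs; the gripper's body (75 mm by 187 mm) begins 45 mm behind the grasp point.
Start: joints at [-1.386, 0.264, 1.604, -0, 1.274, -0.037], TCP at [0.148, -0.658, 0.231] pointing down, gripper open.
Joint ranges: [-2.63, 2.63], [-0.94, 2.18], [0.31, 2.57], [-1.31, 4.45], [0, 2.66], [-2.55, 2.55]. Speed limits (rad/s): [2.57, 2.57, 3.14, 3.14, 3.14, 3.14].

## Interface

Orientations are given as a unit quaternion [x, y, z, w].
In Python, from workcell import bot, hand, inverse_kinematics, telemetry, imaging, hand_in gives the robot as it stands. Calls block until the motion is done:
- bot.move_pose(position, orientation): joint-space move of the TCP to a pose.
- bot.servo_line(position, attitude=None, feed=0.15): straight line of the TCP; attitude=None keeps the orientation; feed is the mean speed in m/s.
- bot.movej(angles): joint-space move.
- hand.move_gripper(opening, grip_force=None): opening from 0.0 (shut) to 1.0 (fully open); grip_force is the grip in N (None keeps the last); returns when the fingers have stopped.
- bot.sleep(seconds).
- inverse_kinematics(position, orientation): joint angles nearest the present ones, or None.
- telemetry.sense(): the state.
- imaging.grab_frame(name): name is "side" or "top"; returns a dict with "pixels" (384x512x3 uint8, red, green, blue), "z_map" (384x512 float32, m along the optical axis (not along the pixel's ray), 0 where there is no reading), "camera_matrix" (3x3 intrinsics, pixels), "cam_to_world" (4x4, takes a point from camera to world coordinates). Camera axes: x right, y down, z forward; pixel columns grow to the right and rows downward; lengths in m; the calibration is good to about 2 mm. A picture is of the moment at which its call begins.
A pose or a line that the arm cannot do raises bot.Unreachable and nothing moves.
- hand_in(): hands the job in; it is judged then, once.
The state is a dict: "time": time; "qpos": joint angles; "joint_vel": joint speeds; "effort": joint torques, N m; "position": TCP position; "tool_rot": TCP orientation; "force": force on the tool from outside, world axes, zero at the start; "moment": the same for the moment, N m; "finger_gap": opening from 0.0 (shut) to 1.0 (fully open); "grasp_force": force on a finger pad.
Only numpy, scipy, OpenCV 4.12 (cv2) and the standard library are available. Lean on these libraries where they do the work, as an engineer would, in place of code of your own. Each camera call takes 0.05 s, during which the arm holds its last target. There are 200 camera calls.

## Working session

There is one attempt and no reset: what is moved stays moved. The work goes in short steps, each a Python script; the robot and the scene stay as the last script left them, time stands still between calls to the robot, and variables do not carry over. Pictures are saved under pics/ and viewed, at most 10 in all, crops included, and the job is handed in when it is done.

```bash
mkdir -p pics; ls; python3 - <<'E'
from workcell import *
import cv2, numpy as np
for n in("top","side"):
    f=imaging.grab_frame(n); np.savez(f"{n}.npz",**f)
    cv2.imwrite(f"pics/{n}0.png",cv2.cvtColor(f["pixels"],cv2.COLOR_RGB2BGR))
    print(n,f["cam_to_world"].round(3).tolist())
s=telemetry.sense();print(s["time"],s["tool_rot"],s["force"])
E
```

```text
pics
top [[0.012, -0.978, 0.21, 0.263], [-1.0, -0.012, 0.001, 0.025], [0.002, -0.21, -0.978, 1.55], [0.0, 0.0, 0.0, 1.0]]
side [[0.988, -0.124, 0.088, 0.48], [-0.152, -0.768, 0.622, -0.551], [-0.01, -0.628, -0.778, 0.845], [0.0, 0.0, 0.0, 1.0]]
0.1 [ 9.93854787e-01  1.10687049e-01 -8.97746000e-05 -1.01546778e-03] [-0.30473111  0.27625408 -0.44083245]
```

View pics/top0.png

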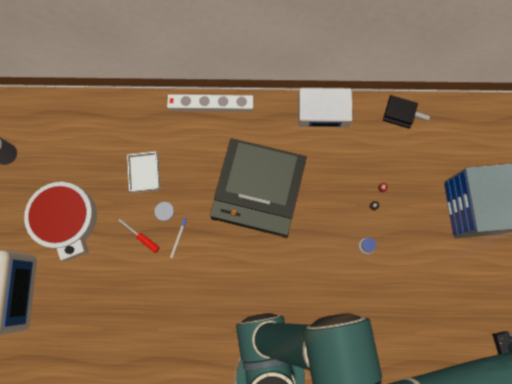

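View pics/side0.png

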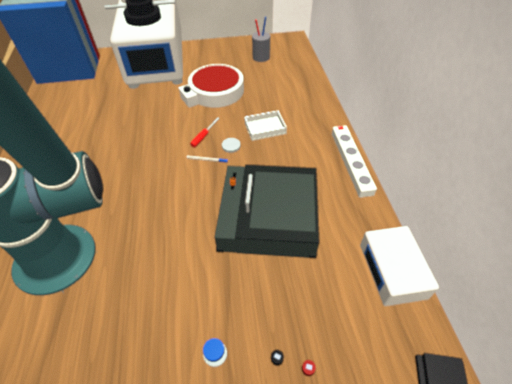

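The top view shows the case around (258,187), its bar handle at (254,199) and the orange release at (235,212). In the side view the handle is at (249,193) and the release at (233,182). The loose things are all well clear of the case. Next I'll measure the handle and release.

```bash
cat > loc.py <<'E'
import cv2, numpy as np
def ray(f,uv,z):
    T=f["cam_to_world"];d=T[:3,:3]@np.linalg.solve(f["camera_matrix"],[*uv,1.0])
    return T[:3,3]+d*(z-T[2,3])/d[2]
def bar(f,roi,thr=120):
    x0,y0,x1,y1=roi;c=f["pixels"][y0:y1,x0:x1].astype(int)
    m=((c.min(2)>thr)&(c.max(2)-c.min(2)<40)).astype(np.uint8)
    n,l,s,_=cv2.connectedComponentsWithStats(m);k=1+s[1:,4].argmax()
    (cx,cy),wh,a=cv2.minAreaRect(np.argwhere(l==k)[:,::-1].astype(np.float32))
    p=cv2.boxPoints(((cx,cy),wh,a));
    if np.linalg.norm(p[0]-p[1])>np.linalg.norm(p[1]-p[2]): p=np.roll(p,-1,0)
    e=np.array([(p[0]+p[1])/2,(p[2]+p[3])/2])+[x0,y0]
    return e,s[k,4]
def orange(f,roi):
    x0,y0,x1,y1=roi;h=cv2.cvtColor(f["pixels"][y0:y1,x0:x1],cv2.COLOR_RGB2HSV)
    m=cv2.inRange(h,(3,150,120),(22,255,255));p=np.argwhere(m)[:,::-1]
    return p.mean(0)+[x0,y0],len(p),p.min(0)+[x0,y0],p.max(0)+[x0,y0]
R=dict(top=(205,135,312,240),side=(214,160,325,258))
E
python3 - <<'E'
from loc import *
for n in R:
    f=dict(np.load(n+".npz"))
    e,a=bar(f,R[n]);P=[ray(f,q,.123) for q in e];d=P[0]-P[1]
    if d[1]<0:d=-d
    print(n,"bar",e.round(1).tolist(),a,np.mean(P,0).round(4),"len",np.linalg.norm(d).round(4),"yaw",np.degrees(np.arctan2(-d[0],d[1])).round(2))
    o=orange(f,R[n]);print(" orange",o,ray(f,o[0],.092).round(4))
    # silhouette of case (dark) in ROI
    x0,y0,x1,y1=R[n];c=f["pixels"][y0:y1,x0:x1].astype(int)
    m=((c[...,0]-c[...,2])<25).astype(np.uint8);m=cv2.morphologyEx(m,cv2.MORPH_OPEN,np.ones((3,3)))
    k=max(cv2.findContours(m,0,2)[0],key=cv2.contourArea)
    q=cv2.approxPolyDP(cv2.convexHull(k),4,True)[:,0]+[x0,y0]
    print(" corners",[(u.tolist(),ray(f,u,.083 if n=="top" else .083)[:2].round(3).tolist()) for u in q])
E
```

```text
top bar [[238.8, 194.8], [268.9, 202.4]] 86 [0.5469 0.0564 0.123 ] len 0.0977 yaw -13.59
 orange (array([253.90348603, 184.30308269]), 3471, array([205, 135]), array([311, 239])) [0.6001 0.0576 0.092 ]
 corners [([231, 140], [0.752, 0.136]), ([304, 156], [0.7, -0.106]), ([286, 236], [0.435, -0.047]), ([212, 218], [0.49, 0.19])]
side bar [[250.3, 173.9], [246.2, 206.9]] 134 [0.544 0.053 0.123] len 0.1158 yaw -13.39
 orange (array([270.77591036, 194.4789916 ]), 357, array([214, 160]), array([324, 257])) [0.6057 0.0521 0.092 ]
 corners [([228, 167], [0.5, 0.184]), ([315, 169], [0.754, 0.135]), ([315, 256], [0.68, -0.15]), ([217, 250], [0.444, -0.095])]
```

```bash
python3 - <<'E'
import cv2,numpy as np
a=np.load("top.npz")["pixels"][130:245,200:315];b=np.load("side.npz")["pixels"][150:265,210:325]
i=np.hstack([cv2.resize(x,None,fx=3.4,fy=3.4,interpolation=0) for x in(a,b)])
cv2.imwrite("pics/crop.png",i[...,::-1])
E
```

```text
(no output)
```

View pics/crop.png

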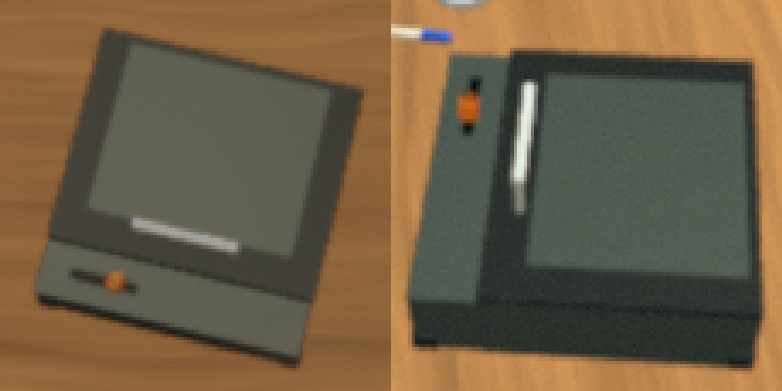

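The bar reads cleanly in the top view: 97.7 mm against 100 mm given, yaw -13.6°. My orange mask was too loose because it included wood. In the side view the bar mask took in the near post. From the crop, the grip sits at top (233.8,212.4) and side (232.6,181.8), and the bar centre at side (248.8,189). I'll cross-check these before moving.

```bash
cat >> loc.py <<'E'
from scipy.spatial.transform import Rotation as Ro
YAW=np.radians(-13.55);H=np.array([.547,.0565,.121])
cx=np.array([np.cos(YAW),np.sin(YAW),0]);cy=np.array([-cx[1],cx[0],0]);cz=np.array([0,0,1.])
def case(x,y,z): # mm in case frame -> world
    return H+(cx*(x+55)+cy*y+cz*(z-121))/1000
def quat(sgn): # tool down, closing line along case x
    y=sgn*cx;return Ro.from_matrix(np.array([np.cross(y,-cz),y,-cz]).T).as_quat()
def handle(th):
    c,s=np.cos(th),np.sin(th);return case(135-190*c+46*s,0,75+46*c+190*s)
E
python3 - <<'E'
from loc import *
from workcell import *
T,S=[dict(np.load(n+".npz")) for n in("top","side")]
def tri(a,b):
    A=[];B=[]
    for f,u in((T,a),(S,b)):
        p,q=ray(f,u,0),ray(f,u,.3);d=(q-p)/np.linalg.norm(q-p);M=np.eye(3)-np.outer(d,d);A.append(M);B.append(M@p)
    return np.linalg.solve(sum(A),sum(B)).round(4)
print("handle tri",tri((253.85,198.6),(248.8,189)),"release tri",tri((233.8,212.4),(232.6,181.8)))
print("release expect",case(-108,55,90),ray(T,(233.8,212.4),.092))
print("corner expect front L/R",case(-135,130,75),case(-135,-130,75), "rear",case(135,130,83),case(135,-130,83))
for g in(1,-1): print(g,inverse_kinematics(H+[0,0,.1],quat(g)),inverse_kinematics(handle(.95),quat(g)))
E
```

```text
handle tri [0.5463 0.0563 0.1223] release tri [0.5074 0.1204 0.0868]
release expect [0.50836137 0.12238669 0.09      ] [0.50738809 0.12023907 0.092     ]
corner expect front L/R [0.49968493 0.20162506 0.075     ] [ 0.43876854 -0.05113805  0.075     ] rear [0.76216971 0.13836573 0.083     ] [ 0.70125331 -0.11439739  0.083     ]
1 [ 5.76300694e-02  3.46807773e-02  1.88508875e+00 -4.44089210e-16
  1.22182312e+00  2.94122183e-01] [ 6.37426167e-03  2.24627533e-01  1.60643356e+00 -4.44089210e-16
  1.31053156e+00  2.42866375e-01]
-1 None None
```

The two views agree within about 2 mm: handle height is 122 mm against 121 mm expected, and the release matches its expected position. Now approaching, pinching and tugging.

```bash
python3 - <<'E'
from loc import *
from workcell import *
off=np.array([0,0,-.002])
def st(t):
    s=telemetry.sense();print(t,round(s["time"],2),np.round(s["position"],4),"F",np.round(s["force"],1),"gap",round(s["finger_gap"],3),"g",np.round(s["grasp_force"],1))
bot.move_pose(H+off+[0,0,.09],quat(1));st("above")
hand.move_gripper(.6)
bot.servo_line(H+off,feed=.06);st("at")
hand.move_gripper(0,grip_force=25);st("grip")
for d in(.003,.006,.0075,.009,.011,.013):
    th=d/.19;bot.servo_line(handle(th)+off,feed=.03);bot.sleep(.3);st(d)
    if telemetry.sense()["force"][2]<-18:break
E
```

```text
above 2.98 [0.5472 0.0558 0.209 ] F [-0.1 -0.5 -0.7] gap 0.998 g 0.0
at 5.31 [0.5474 0.0565 0.1195] F [ 0.2 -0.1  0.2] gap 0.601 g 0.0
grip 6.17 [0.5469 0.0565 0.1191] F [-0.4  0.3  1. ] gap 0.005 g 0.5
0.003 6.72 [0.5477 0.0563 0.1219] F [ 0.6  0.4 -0. ] gap 0.003 g 0.0
0.006 7.27 [0.5484 0.0562 0.1249] F [ 0.4 -1.  -0.7] gap 0.006 g 0.0
0.0075 7.82 [0.5489 0.056  0.1264] F [ 0.6  0.6 -0. ] gap 0.006 g 0.0
0.009 8.37 [0.5493 0.0559 0.1279] F [-0.5  0.6  0.5] gap 0.007 g 0.0
0.011 8.92 [0.5499 0.0558 0.1299] F [0.1 0.2 0.6] gap 0.003 g 0.0
0.013 9.47 [0.5505 0.0557 0.1319] F [ 0.1 -0.5 -0.8] gap 0.007 g 0.0
```

The fingers shut on nothing (gap ≈ 0 where 0.11 was expected), so the lid hasn't been tugged. Looking before any further move.

```bash
python3 - <<'E'
from loc import *
from workcell import *
s=telemetry.sense();print(Ro.from_quat(s["tool_rot"]).as_matrix().round(3),bot.tip_extent)
F={}
for n in("top","side"): F[n]=imaging.grab_frame(n);np.savez(n+"1.npz",**F[n])
i=np.hstack([cv2.resize(F[n]["pixels"][a:a+130,b:b+130],None,fx=3,fy=3,interpolation=0) for n,a,b in(("top",130,195),("side",120,200))])
cv2.imwrite("pics/c1.png",i[...,::-1])
E
```

```text
[[ 0.234  0.972 -0.   ]
 [ 0.972 -0.234  0.   ]
 [ 0.    -0.    -1.   ]] 0.017
```

View pics/c1.png

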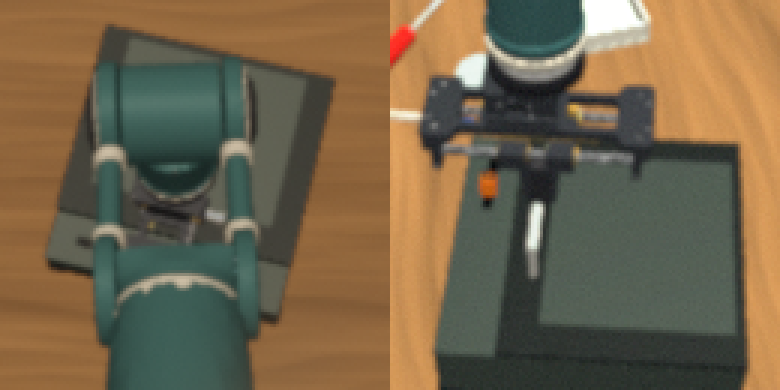

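Side view: the shut fingers, with tips near full-frame (250,187), stand over the middle of the bar, and the bar is not between them. I'll compare heights and positions using the depth map.

```bash
python3 - <<'E'
from loc import *
def pt(f,u,v):
    z=f["z_map"][v,u];T=f["cam_to_world"];return T[:3,3]+T[:3,:3]@(np.linalg.solve(f["camera_matrix"],[u,v,1.])*z)
def proj(f,P):
    T=f["cam_to_world"];c=T[:3,:3].T@(P-T[:3,3]);c=f["camera_matrix"]@c;return (c[:2]/c[2]).round(1)
S0,S1,T0=[dict(np.load(n+".npz")) for n in("side","side1","top")]
for u,v in((250,178),(249,186),(248,194),(247,201),(280,200),(290,220)): print("side0",u,v,pt(S0,u,v).round(4))
for u,v in((245,197),(254,199),(263,201),(255,180)): print("top0",u,v,pt(T0,u,v).round(4))
tip=np.array([.5505,.0557,.1319]);print("TCP,tip,handle proj side",proj(S1,tip),proj(S1,tip-[0,0,.017]),proj(S1,H))
i=cv2.resize(S1["pixels"][165:220,215:285],None,fx=8,fy=8,interpolation=0)
cv2.imwrite("pics/c2.png",i[...,::-1])
for v in range(176,200,3): print(v,[ (pt(S1,u,v)*1000).round().astype(int).tolist() for u in (247,250,253)])
E
```

```text
side0 250 178 [0.5541 0.0918 0.1258]
side0 249 186 [0.5472 0.062  0.1276]
side0 248 194 [0.5409 0.037  0.1249]
side0 247 201 [ 0.4802 -0.5512  0.8447]
side0 280 200 [0.6283 0.0336 0.0859]
side0 290 220 [ 0.6413 -0.0366  0.086 ]
top0 245 197 [0.5517 0.0843 0.123 ]
top0 254 199 [0.5456 0.0559 0.1229]
top0 263 201 [0.5396 0.0275 0.1229]
top0 255 180 [0.6173 0.0545 0.0804]
TCP,tip,handle proj side [250.5 186.6] [250.7 190.6] [249.3 189.1]
176 [[542, 49, 182], [549, 48, 183], [554, 22, 210]]
179 [[541, 49, 171], [550, 59, 159], [556, 46, 172]]
182 [[541, 49, 159], [549, 48, 159], [556, 47, 159]]
185 [[541, 49, 148], [549, 51, 144], [556, 44, 150]]
188 [[541, 60, 123], [549, 57, 125], [562, 91, 83]]
191 [[540, 49, 124], [548, 47, 125], [560, 80, 83]]
194 [[538, 36, 127], [550, 68, 85], [559, 71, 81]]
197 [[537, 27, 126], [549, 61, 82], [557, 58, 84]]
```

View pics/c2.png

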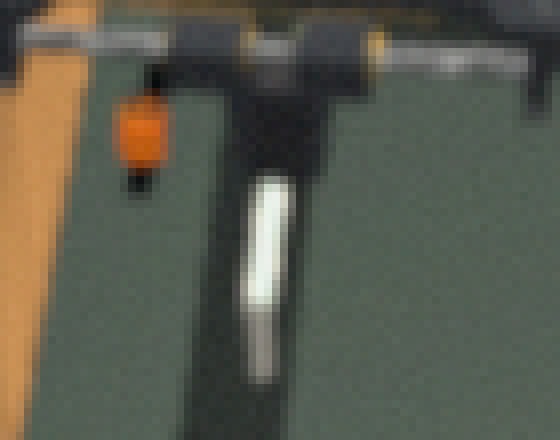

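The shut fingertips end at row ≈187.5, z ≈ 0.137 by depth, while the stated tip extent puts them at 0.115. So the tips really reach about 20 mm less than stated, and they shut just above the bar. I'll go down to TCP z ≈ 0.103, which clears the lid under either reading, and check with gap and force.

```bash
cat >> loc.py <<'E'
from workcell import *
def st(t):
    s=telemetry.sense();print(t,round(s["time"],2),np.round(s["position"],4),"F",np.round(s["force"],1),"gap",round(s["finger_gap"],3),"g",np.round(s["grasp_force"],1));return s
E
python3 - <<'E'
from loc import *
bot.servo_line(H+[0,0,.04],feed=.1)
hand.move_gripper(.6)
for z in(.115,.109,.103):
    bot.servo_line([H[0],H[1],z],feed=.06)
    if abs(st(z)["force"][2])>5: break
hand.move_gripper(0,grip_force=25);st("grip")
f=imaging.grab_frame("side")
cv2.imwrite("pics/c3.png",cv2.resize(f["pixels"][155:225,210:290],None,fx=6,fy=6,interpolation=0)[...,::-1])
E
```

```text
0.115 11.81 [0.5473 0.0565 0.1153] F [-0.2 -0.2  0.4] gap 0.604 g 0.0
0.109 12.06 [0.5468 0.0565 0.1087] F [ 0.2 -0.5  0.5] gap 0.599 g 0.0
0.103 12.31 [0.5465 0.0565 0.1024] F [-0.6  0.  -0.5] gap 0.598 g 0.0
grip 13.04 [0.5456 0.0568 0.1029] F [-5.7  1.5  5.1] gap 0.104 g 25.0
```

View pics/c3.png

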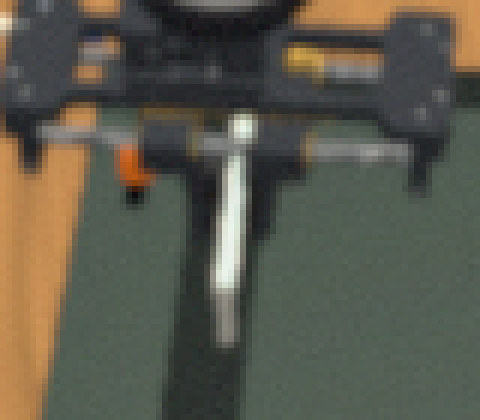

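The bar is now between the fingers: gap 0.104 matches 10 mm with 25 N on the pads. The picture shows it clasped at its middle. Now the tug.

```bash
python3 - <<'E'
from loc import *
p0=np.array([.5457,.0567,.103])
for d in(.003,.006,.0075,.009,.011,.013,.015):
    bot.servo_line(p0+handle(d/.19)-handle(0),feed=.03);bot.sleep(.25);s=st(d)
    if s["force"][2]<-18:break
E
```

```text
0.003 13.59 [0.5463 0.0566 0.1057] F [-0.5  1.4 -3.8] gap 0.106 g 25.0
0.006 14.09 [0.5471 0.0564 0.109 ] F [ 0.3  2.3 -3.3] gap 0.105 g 25.0
0.0075 14.59 [0.5475 0.0563 0.1104] F [ 0.4  3.2 -3.5] gap 0.1 g 25.0
0.009 15.09 [0.5478 0.0562 0.1116] F [ 1.1  3.8 -7.5] gap 0.1 g 25.0
0.011 15.59 [0.5479 0.0562 0.1121] F [  2.4   3.8 -15.9] gap 0.101 g 25.0
0.013 16.09 [0.5478 0.056  0.1124] F [  6.1   4.7 -23.9] gap 0.1 g 25.0
```

The lid is caught: it rose freely about 9 mm, then stopped hard with the force climbing to 24 N. I'll lower it, let go, turn the gripper so its body clears the handle, and pinch the release and slide it across.

```bash
python3 - <<'E'
from loc import *
import sys
p0=np.array([.5457,.0567,.103])
bot.servo_line(p0,feed=.05);hand.move_gripper(.6);bot.servo_line(p0+[0,0,.05],feed=.12)
r=np.array([.5075,.1213,.080])
qs=[Ro.from_matrix(np.array([np.cross(s*cy,-cz),s*cy,-cz]).T).as_quat() for s in(1,-1)]
js=[inverse_kinematics(r+[0,0,.06],q) for q in qs];print(js)
q=min((abs(j[5]),k) for k,j in enumerate(js) if j is not None)[1]
bot.move_pose(r+[0,0,.06],qs[q]);hand.move_gripper(.5)
for z in(.02,.008,0):
    bot.servo_line(r+[0,0,z],feed=.08);s=st(z)
    if abs(s["force"][2])>6: print("touch");break
hand.move_gripper(0,grip_force=20);s=st("grip")
f=imaging.grab_frame("side")
cv2.imwrite("pics/c4.png",cv2.resize(f["pixels"][135:225,190:290],None,fx=6,fy=6,interpolation=0)[...,::-1])
E
```

```text
[array([ 1.86875182e-01,  5.19083475e-02,  2.02465475e+00, -4.44089210e-16,
        1.06502956e+00, -1.14742903e+00]), array([ 1.86875182e-01,  5.19083475e-02,  2.02465475e+00, -4.44089210e-16,
        1.06502956e+00,  1.99416362e+00])]
0.02 20.15 [0.5073 0.1213 0.0996] F [0.2 0.4 0.6] gap 0.496 g 0.0
0.008 20.45 [0.5069 0.1212 0.0873] F [ 0.6 -0.3 -0.3] gap 0.497 g 0.0
0 20.7 [0.507  0.1212 0.0794] F [-0.   0.9  0.7] gap 0.498 g 0.0
grip 21.26 [0.5082 0.1232 0.0803] F [ 0.6  8.  -2.4] gap 0.159 g 20.0
```

View pics/c4.png

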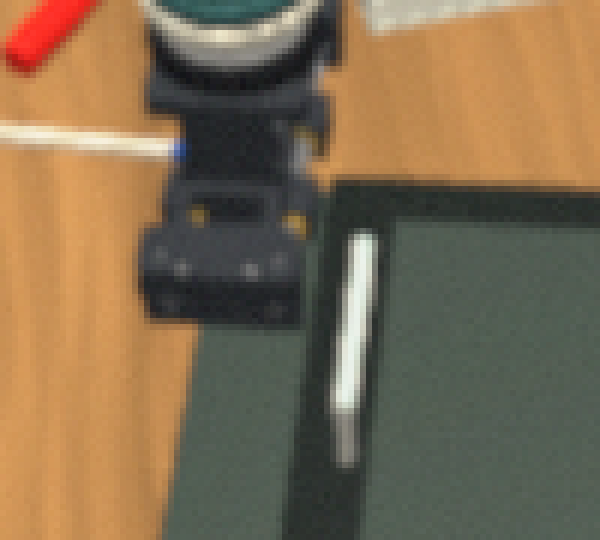

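Gap 0.159 means 14 mm, so the grip of the release is clasped; the gripper body stands clear of the handle. Now sliding it along the case's +y until it stops.

```bash
python3 - <<'E'
from loc import *
a=np.array(telemetry.sense()["position"]);b=a.copy();b[2]=.080
for d in(.012,.020,.024,.0265,.029,.0315):
    bot.servo_line(b+cy*d,feed=.05);bot.sleep(.1);s=st(d)
    print("  moved",((np.array(s["position"])-a)@cy).round(4),"Fy",(np.array(s["force"])@cy).round(1))
    if s["force"]@cy<-12:break
hand.move_gripper(.5);bot.sleep(.1)
p=np.array(telemetry.sense()["position"]);bot.servo_line(p+[0,0,.06],feed=.15)
p0=np.array([.5457,.0567,.103])
bot.move_pose(p0+[0,0,.06],quat(1));st("above")
f=imaging.grab_frame("side")
cv2.imwrite("pics/c5.png",cv2.resize(f["pixels"][135:225,190:290],None,fx=6,fy=6,interpolation=0)[...,::-1])
E
```

```text
0.012 21.84 [0.5111 0.1354 0.0802] F [-2.5  0.4  3.3] gap 0.154 g 20.0
  moved 0.0125 Fy -0.2
0.02 22.25 [0.5128 0.1428 0.0802] F [-3.2 -0.1  5.5] gap 0.151 g 20.0
  moved 0.0201 Fy -0.8
0.024 22.6 [0.5137 0.1464 0.0802] F [-2.9  0.1  5.3] gap 0.156 g 20.0
  moved 0.0238 Fy -0.6
0.0265 22.95 [0.5137 0.1468 0.0802] F [-4.8 -7.7  8.4] gap 0.16 g 20.0
  moved 0.0242 Fy -8.6
0.029 23.3 [0.5137 0.1469 0.0802] F [ -5.5 -16.1  11.7] gap 0.154 g 20.0
  moved 0.0243 Fy -17.0
above 25.82 [0.545  0.0568 0.162 ] F [-0.8 -0.4  0.1] gap 0.501 g 0.0
```

View pics/c5.png

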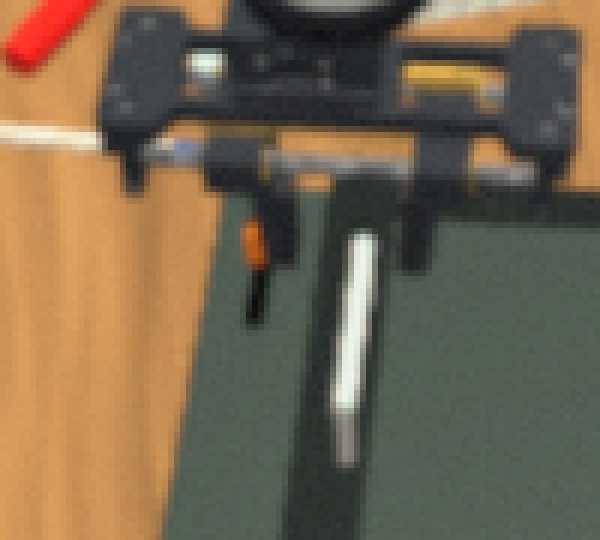

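The release travelled 24.3 mm to its hard stop, and the picture shows the orange grip at the far end of its slot, around (255,245) in the crop. Now regripping the bar and lifting along the hinge arc.

```bash
python3 - <<'E'
from loc import *
p0=np.array([.5457,.0567,.103])
bot.servo_line(p0,feed=.1);hand.move_gripper(0,grip_force=35);s=st("grip")
if s["finger_gap"]>.07 and s["grasp_force"]>10:
  for th in(.05,.09,.2,.32,.44,.56,.68,.78,.87,.95):
    bot.servo_line(p0+handle(th)-handle(0),feed=.08);s=st(th)
    if np.linalg.norm(s["force"])>25 or s["finger_gap"]<.07: print("STOP");break
bot.sleep(.3);st("end")
for n in("side","top"):
    f=imaging.grab_frame(n);np.savez(n+"2.npz",**f)
    cv2.imwrite(f"pics/{n}2.png",f["pixels"][...,::-1])
E
```

```text
grip 27.25 [0.5457 0.0568 0.1033] F [-1.4  0.5  2.6] gap 0.099 g 35.0
0.05 27.52 [0.548  0.0562 0.1123] F [-0.2  0.8 -3.5] gap 0.101 g 35.0
0.09 27.77 [0.5501 0.0556 0.1197] F [ 0.5  1.8 -3.5] gap 0.099 g 35.0
0.2 28.19 [0.558  0.0538 0.1404] F [-2.2  2.5 -2. ] gap 0.104 g 35.0
0.32 28.63 [0.5692 0.0511 0.162 ] F [-5.   3.   0.2] gap 0.102 g 35.0
0.44 29.07 [0.5823 0.0481 0.1816] F [-7.   3.4  2.6] gap 0.103 g 35.0
0.56 29.52 [0.5977 0.0444 0.1996] F [-8.   3.7  4.6] gap 0.101 g 35.0
0.68 29.96 [0.6154 0.0403 0.2157] F [-7.9  2.8  6.1] gap 0.102 g 35.0
0.78 30.35 [0.6315 0.0365 0.2275] F [-7.9  3.5  7.8] gap 0.094 g 35.0
0.87 30.72 [0.647  0.0326 0.236 ] F [-6.   2.9  6.8] gap 0.102 g 35.0
0.95 31.06 [0.661  0.0292 0.2423] F [-5.   1.7  7.2] gap 0.099 g 35.0
end 31.36 [0.6605 0.0293 0.2421] F [-3.8  2.1  6.2] gap 0.101 g 35.0
```

View pics/side2.png

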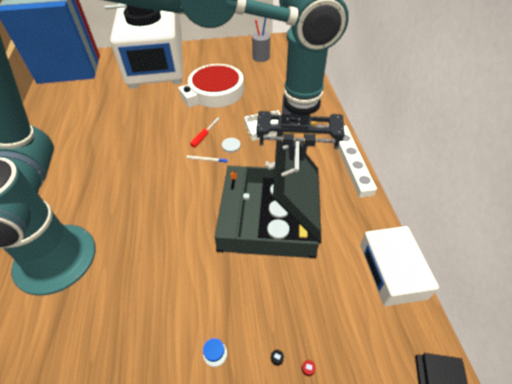

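The lid stands open at about 0.95 rad with the bar still clasped (gap 0.10, 35 N). The case interior and blocks are visible. The loose things are where they were: pen (207,158), jar (215,351), mounts (277,356) and (308,367). Handing in.

```bash
python3 -c "
from workcell import *
print(hand_in())"
```

```text
the job is handed in; nothing more can be done
None
```

The tug showed the lid was caught, so I slid the release fully across (24 mm, to its stop), lifted the lid to about 0.95 rad (54°) and handed in at about 31 s while holding it there, with the loose things where they were in the last picture.

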